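# Feed a specimen sled along the fence of a lapping board with a push stick

## Task

Take the push stick from the brown tray by its grip fin and, with its nose in the step at the rear corner of the metal specimen sled, bring the sled's long side against the white fence facing and feed it along the lapping board, pressed lightly but steadily (about 5 N) against the fence all the way, until it is seated with a gentle push against the end stop. Leave it there, flush with the fence and the stop, and lay the stick back flat on the tray. Keep fingers off the sled, do not press hard, and leave everything else alone.

Things in the scene. Friction and masses are not known exactly. Their poses are not given: they have to be found in the camera images.
- board: Fixed grey lapping board 340 x 130 x 8 mm on the counter, a dark abrasive strip on top. Origin: centre of its length on the underside (long edges at y -60 and +70 mm); z up, top at z = 8 mm. Its +x axis is the feed direction (about to the robot's right); its +y axis points to the fence (about away from the robot).
- fence: Fixed aluminium bar 330 x 20 x 30 mm along the board's +y edge, with a rigid, straight white facing strip (320 long, 26 high) on its inner side. Origin at board (0, 45, 8) mm, axes as the board's. The strip is shimmed differently each time, unreported: at x = 0 its working face lies at board y 30 to 40 mm, and it is skewed to the board's x axis by up to 0.02 rad either way, so it has to be felt.
- stop: Fixed steel end-stop block 16 (x) x 42 (y) x 24 mm on the board, a black knob on top; its place along the board differs each time. Axes as the board's; origin on the board surface (board y = 6 mm) at the lower edge of its working face, which looks to -x: the sled's front end must come to rest at x = 0 of this frame.
- sled: Loose aluminium sled, 0.33 to 0.61 kg, lying on the board: 90 (x) x 46 (y) x 28 mm, a small clear resin block clamped on top (total height 44). Origin: centre of its underside; +x its front end (x = +45), +y its long side (y = +23) that runs on the fence. It starts at the end of the board away from the stop, a little askew, 2 to 33 mm clear of the facing; a few newtons slide it.
- sled_step (a point): Inner corner of the step, on the sled, 14 mm above its underside; axes as the sled's. The step is a full-height rectangular cut at the sled's rear outer corner, 37 (x) by 18 (y) mm: at sled x -45 to -8, y -23 to -5. Its front wall (this x, looks to -x) is pushed to feed the sled; its side wall (this y, looks to -y) is pushed to press it on the fence.
- stick_grip (a point): Middle of the grip fin of the push stick, 50 mm above the stick's underside. Loose light-wood stick, 90 g: flat bar 14 wide, 14 high, with an upright fin (50 long, 16 thick, top 70 mm above the underside). +x runs along the bar to the dark rubber nose (upright cylinder of radius 7 mm, foremost point 85 mm ahead of here); the tail ends 55 mm behind. Grip from above across the 16 mm (y).
- stick: The same push stick; origin on its underside, 50 mm straight below stick_grip; same axes.
- tray: Fixed flat brown tray, a slab 120 (x) x 260 (y) mm; its top is 14 mm above the counter and the push stick lies on it at the start, nose roughly towards the tray's -y end. Origin: centre of its underside, z up.
- specimen_cup: Bystander: lidded white cup, 49 mm wide, 55 mm high; origin under its centre.
- dropper_vial: Bystander: small vial, 26 mm wide, 58 mm high; origin under its centre.
- tape_roll: Bystander: roll of tape, 55 mm wide, 18 mm high; origin under its centre.

How it is judged:
By the outcome, as a careful person would: the job done as asked, in the order asked, and still so for the second after the job is handed in, with the robot touching nothing.
It also fails if it takes over 72 s, if anything falls off the work surface, if the arm or the gripper's body presses on something with over 40 N, if the wrist force passes 120 N, or if a joint passes its speed limit or range.

## Robot

A 7-joint arm with a two-finger parallel gripper is mounted at the origin on a cart in front of the work surface, level with it; the furniture and walls round the work are solid. World frame = base frame: x ahead of the robot, y to its left, z up, the work surface at z = 0. Lengths are in m, angles in rad, forces in N, time in s.
With the tool pointing down it reaches from about 0.4 to 0.85 m from the base axis. Payload 4.5 kg.
Tool frame: the origin (TCP) lies midway between the tips of the shut fingers; the grasp point (between the pads) lies 19 mm behind it; z points along the fingers, x is the direction in which the jaws open and shut, and the axes are right-handed (so a half turn about z gives the same grasp; the last joint's range is limited). The gripper opens to 88 mm and grips with 3 to 60 N. Pads are 18 mm wide; open, the fingers measure 123 mm over their backs; the gripper's body (75 mm by 187 mm) begins 45 mm behind the grasp point.
Start: joints at [-1.184, 0.689, -0.195, 1.565, 0.157, 0.902, -0.215], TCP at [0.216, 0.587, 0.239] pointing down, gripper open.
Joint ranges: [-3.01, 3.01], [-0.46, 2.08], [-1.47, 1.51], [0.13, 2.56], [-1, 4.14], [0.04, 2.09], [-2.66, 2.66]. Speed limits (rad/s): [2.57, 2.57, 3.14, 3.14, 3.14, 3.14, 3.14].

## Interface

Orientations are given as a rotation vector (axis times angle).
In Python, from rig import env gives the robot as it stands. Calls block until the motion is done:
- env.move_ptp(position, orientation): joint-space move of the TCP to a pose.
- env.servo_line(position, frame=None, rate=0.15): straight line of the TCP; frame=None keeps the orientation; rate is the mean speed in m/s.
- env.move_joints(angles): joint-space move.
- env.gripper_open() and env.close_gripper(force=None): open the fingers fully, or close them until they stop; force is the grip in N (None keeps the last).
- env.pause(seconds).
- env.inverse_kinematics(position, orientation): joint angles nearest the present ones, or None.
- env.state(): the state.
- env.camera(name): name is "scene" or "top" or "wrist"; returns the picture (400x640x3 uint8, blue, green, red); there is no depth.
- env.camera_info(name): a dict with "fovy" (degrees; the focal length in pixels is half the picture's height over the tangent of half this angle, whatever the lens; pixels are square), "cx", "cy" (the principal point, pixels), "dist" ([k1, k2, p1, p2, k3] as OpenCV has them; the pictures are not rectified), "rvec" (rotation vector, rad) and "tvec" (3), from world to camera coordinates, as OpenCV has them; the wrist camera has in their place "T_tool_cam" (4x4, takes a point from camera to tool coordinates, whose origin is the TCP and whose axes are the tool frame's). Camera axes: x right, y down, z forward; pixel columns grow to the right and rows downward; lengths in m; the calibration is good to about 2 mm. A picture is of the moment at which its call begins: read the wrist's pose just before it. camera_info takes no time and is no camera call.
A pose or a line that the arm cannot do raises env.Unreachable and nothing moves.
- env.job_done(): hands the job in, once; it reports no verdict.
The state is a dict: "t": time; "joints": joint angles; "dq": joint speeds; "joint_torque": joint torques, N m; "eef_pos": TCP position; "orientation": TCP orientation; "contact_force": force on the tool from outside, world axes, zero at the start; "ft_torque": the same for the moment, N m; "gripper_width": finger opening in m.
Only numpy, scipy, OpenCV 4.12 (cv2) and the standard library are available. Lean on these libraries where they do the work, as an engineer would, in place of code of your own. Each camera call takes 0.05 s, during which the arm holds its last target. There are 200 camera calls.

## Working session

There is one attempt and no reset: what is moved stays moved. The work goes in short steps, each a Python script; the robot and the scene stay as the last script left them, time stands still between calls to the robot, and variables do not carry over. Pictures are saved under pics/ and viewed, about 8 in all and at most 12, crops included, and the job is handed in when it is done.

```bash
ls; mkdir -p pics
python3 - <<'E'
from rig import env
import cv2
for n in("top","scene"):
    cv2.imwrite(f"pics/{n}0.png",env.camera(n)); print(n,env.camera_info(n))
print(env.camera_info("wrist")); print(env.state())
E
```

```text
pics
top {'fovy': 45.50702374378873, 'cx': 321.42527537744957, 'cy': 207.0748696714562, 'dist': array([-0.14768396,  0.        ,  0.        ,  0.        ,  0.        ]), 'rvec': array([ 2.19785244, -2.19590942,  0.05969879]), 'tvec': array([-0.0067171 ,  0.51277953,  1.33097468])}
scene {'fovy': 46.32100429245322, 'cx': 314.41985174563223, 'cy': 199.84829703571668, 'dist': array([-0.1148976,  0.       ,  0.       ,  0.       ,  0.       ]), 'rvec': array([ 2.07400754, -0.5549793 ,  0.28177906]), 'tvec': array([-0.44742308,  0.17859322,  0.85117323])}
{'fovy': 67.1328538901432, 'cx': 319.9832640856965, 'cy': 197.8123026996123, 'dist': array([-0.03728046,  0.        ,  0.        ,  0.        ,  0.        ]), 'T_tool_cam': array([[ 9.99999668e-01, -7.83075866e-04, -2.23618620e-04,
         9.95068332e-04],
       [ 8.14325042e-04,  9.58338185e-01,  2.85634837e-01,
        -7.28791570e-02],
       [-9.37148553e-06, -2.85634925e-01,  9.58338505e-01,
        -1.47256973e-01],
       [ 0.00000000e+00,  0.00000000e+00,  0.00000000e+00,
         1.00000000e+00]])}
{'t': 0.1, 'joints': array([-1.18422913,  0.68987733, -0.19453104,  1.56620261,  0.15733173,
        0.9025292 , -0.21511351]), 'dq': array([-4.72501125e-04, -1.22179856e-03,  2.72532019e-04, -2.62052523e-03,
       -1.21083605e-03, -8.67993542e-06, -1.90843689e-04]), 'joint_torque': array([-3.38768325e-03, -5.28495455e+01, -1.27211541e+00, -1.53837883e+01,
       -5.27487556e-02,  1.91264466e-03,  4.64159211e-05]), 'eef_pos': array([0.21578713, 0.58597573, 0.23801472]), 'orientation': array([ 2.57584138e+00,  1.79669376e+00, -1.95397356e-03]), 'contact_force': array([ 0.20274039,  0.01567111, -0.19049708]), 'ft_torque': array([-0.04763275,  0.01176915, -0.02922854]), 'gripper_width': 0.08840737057374944}
```

View pics/top0.png

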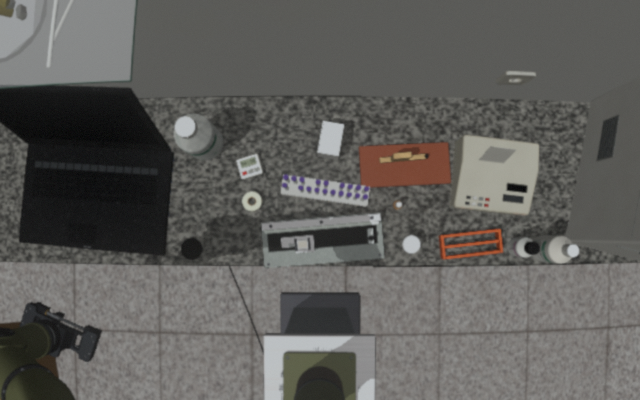

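View pics/scene0.png

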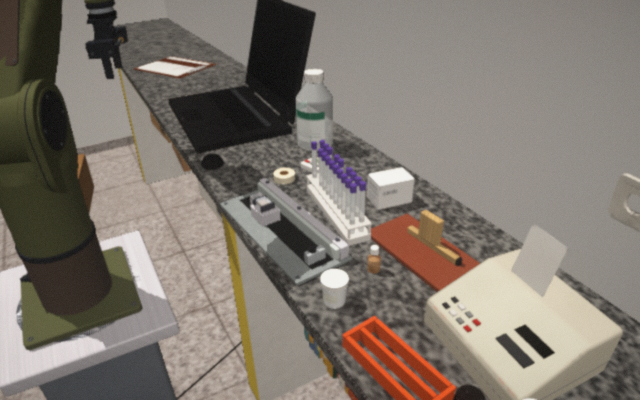

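```bash
cat > h.py <<'E'
import numpy as np, cv2
from scipy.spatial.transform import Rotation as Ro
from rig import env
def down(yaw):
    c,s=np.cos(yaw),np.sin(yaw)
    return Ro.from_matrix([[c,s,0],[s,-c,0],[0,0,-1]]).as_rotvec()
def pose():
    s=env.state(); T=np.eye(4); T[:3,:3]=Ro.from_rotvec(s["orientation"]).as_matrix(); T[:3,3]=s["eef_pos"]; return T
def cam(name,T=None):
    i=env.camera_info(name); f=200/np.tan(np.radians(i["fovy"])/2)
    K=np.array([[f,0,i["cx"]],[0,f,i["cy"]],[0,0,1]])
    if name=="wrist": W=T@i["T_tool_cam"]
    else:
        W=np.eye(4); R=Ro.from_rotvec(i["rvec"]).as_matrix(); W[:3,:3]=R.T; W[:3,3]=-R.T@i["tvec"]
    return K,i["dist"],W
def px2w(C,pts,z):
    K,d,W=C
    u=cv2.undistortPoints(np.array(pts,float).reshape(-1,1,2),K,d).reshape(-1,2)
    r=np.c_[u,np.ones(len(u))]@W[:3,:3].T; o=W[:3,3]
    return o+r*((z-o[2])/r[:,2])[:,None]
def w2px(C,P):
    K,d,W=C; V=np.linalg.inv(W)
    return cv2.projectPoints(np.array(P,float).reshape(-1,1,3),cv2.Rodrigues(V[:3,:3])[0],V[:3,3],K,d)[0].reshape(-1,2)
E
python3 - <<'E'
from h import *
C=cam("top"); print(C[2][:3,3])
print(px2w(C,[(262,222),(382,215),(264,265),(384,258),(295,242),(371,235)],0.02).round(3))
print(px2w(C,[(361,147),(448,143),(450,183),(364,188),(405,155),(380,160),(427,156)],0.014).round(3))
print(px2w(C,[(411,244),(398,204),(252,201)],0.05).round(3))
im=cv2.imread("pics/top0.png")[125:275,240:465]; cv2.imwrite("pics/c1.png",cv2.resize(im,None,fx=3.5,fy=3.5,interpolation=cv2.INTER_CUBIC))
E
```

```text
[ 0.44382605 -0.00224719  1.35554231]
[[ 0.47   0.16   0.02 ]
 [ 0.49  -0.176  0.02 ]
 [ 0.35   0.154  0.02 ]
 [ 0.37  -0.182  0.02 ]
 [ 0.415  0.068  0.02 ]
 [ 0.434 -0.145  0.02 ]]
[[ 0.684 -0.119  0.014]
 [ 0.698 -0.37   0.014]
 [ 0.582 -0.374  0.014]
 [ 0.567 -0.127  0.014]
 [ 0.662 -0.245  0.014]
 [ 0.647 -0.173  0.014]
 [ 0.659 -0.308  0.014]]
[[ 0.409 -0.252  0.05 ]
 [ 0.52  -0.217  0.05 ]
 [ 0.527  0.185  0.05 ]]
```

View pics/c1.png

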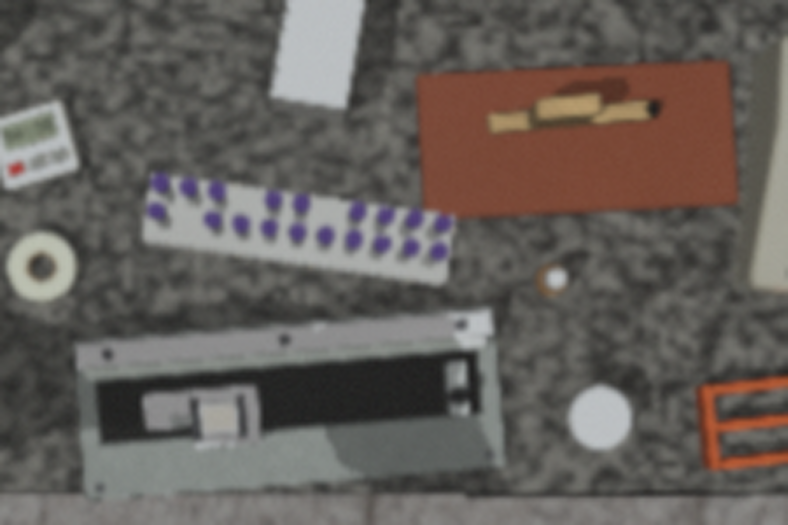

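Run:
```python
from h import *
Y=np.radians(5)
np.set_printoptions(suppress=True,precision=4)
for n,p in(("b",[0.42,0.04,0.24]),("t",[0.65,-0.225,0.2])):
    env.move_ptp(p,down(Y)); env.pause(.3)
    T=pose(); im=env.camera("wrist"); np.save(f"T_{n}.npy",T); cv2.imwrite(f"pics/w_{n}.png",im)
    s=env.state(); print(s["t"],s["eef_pos"],s["joints"],s["contact_force"])
a=cv2.imread("pics/w_b.png"); b=cv2.imread("pics/w_t.png")
cv2.imwrite("pics/c2.png",a)
```

```text
2.5417 [0.42   0.0402 0.24  ] [-0.2252  0.4337  0.0297  2.15   -0.0236  0.5582 -0.0905] [ 0.1824 -0.0774  0.6275]
4.2167 [ 0.6501 -0.2244  0.2003] [ 0.2548  0.8158  0.0214  1.3992 -0.0197  0.9266  0.3693] [ 1.0099  0.3836 -0.285 ]
```

View pics/w_b.png

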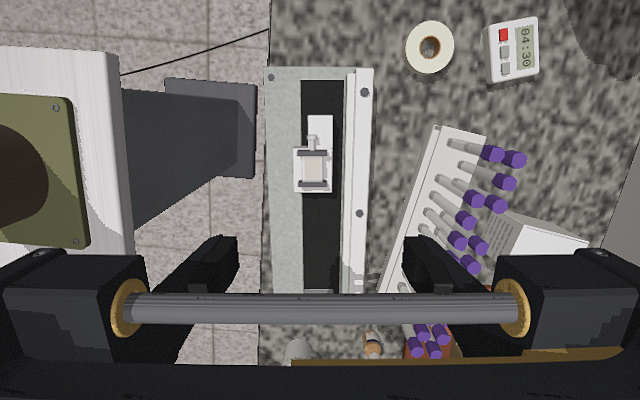

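View pics/w_t.png

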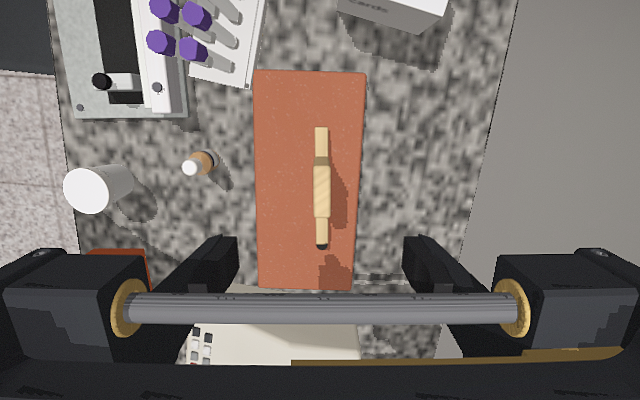

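Run:
```python
from h import *
np.set_printoptions(suppress=True,precision=4)
b=cv2.imread("pics/w_t.png"); C=cam("wrist",np.load("T_t.npy"))
h=cv2.cvtColor(b,cv2.COLOR_BGR2HSV)
m=((h[...,0]>12)&(h[...,0]<30)&(h[...,2]>120)&(h[...,1]>50)).astype(np.uint8)
for r in list(range(124,160,4))+list(range(160,252,6)):
    c=np.where(m[r,300:345])[0]; print(r,(c.min()+300,c.max()+300) if len(c) else None,end=' ')
pts=[]
for r in list(range(130,154,2))+list(range(222,240,2)):
    c=np.where(m[r,300:345])[0]+300; pts.append((c.mean(),r))
P=px2w(C,pts,0.028); v=np.linalg.svd(P-P.mean(0))[2][0]; v*=-np.sign(v[1]); print('\n',P.mean(0),v,np.degrees(np.arctan2(v[1],v[0])))
print('tail,nose',px2w(C,[(321,127),(321,249)],0.028), 'fin top',px2w(C,[(321.5,163),(321.5,217)],0.084))
print('tray',px2w(C,[(254,71),(366,74),(352,290),(259,288)],0.014))
print('stop knob',px2w(C,[(101,82)],0.04),'cup/vial',px2w(C,[(88,190),(190,167)],0.055))
a=cv2.imread("pics/w_b.png")
cv2.imwrite("pics/c3.png",np.hstack([cv2.resize(a[60:215,255:385],None,fx=3.5,fy=3.5,interpolation=2),cv2.resize(b[0:125,60:170],(331,375),interpolation=2) if 0 else cv2.copyMakeBorder(cv2.resize(b[0:125,60:170],None,fx=3,fy=3,interpolation=2),0,542-375,0,0,0)]))
```

```text
124 None 128 (np.int64(315), np.int64(327)) 132 (np.int64(314), np.int64(327)) 136 (np.int64(315), np.int64(327)) 140 (np.int64(315), np.int64(327)) 144 (np.int64(315), np.int64(327)) 148 (np.int64(315), np.int64(327)) 152 (np.int64(315), np.int64(327)) 156 (np.int64(315), np.int64(327)) 160 (np.int64(314), np.int64(328)) 166 (np.int64(313), np.int64(329)) 172 (np.int64(313), np.int64(330)) 178 (np.int64(313), np.int64(330)) 184 (np.int64(313), np.int64(330)) 190 (np.int64(313), np.int64(330)) 196 (np.int64(313), np.int64(330)) 202 (np.int64(313), np.int64(330)) 208 (np.int64(313), np.int64(330)) 214 (np.int64(313), np.int64(330)) 220 (np.int64(316), np.int64(327)) 226 (np.int64(316), np.int64(327)) 232 (np.int64(316), np.int64(327)) 238 (np.int64(316), np.int64(327)) 244 (np.int64(316), np.int64(322)) 250 None 
 [ 0.6527 -0.2258  0.028 ] [ 0.0946 -0.9955 -0.    ] -84.57249173181472
tail,nose [[ 0.6475 -0.1685  0.028 ]
 [ 0.6598 -0.3068  0.028 ]] fin top [[ 0.6502 -0.1962  0.084 ]
 [ 0.6547 -0.2467  0.084 ]]
tray [[ 0.5735 -0.1186  0.014 ]
 [ 0.6893 -0.1115  0.014 ]
 [ 0.705  -0.3677  0.014 ]
 [ 0.5866 -0.3753  0.014 ]]
stop knob [[ 0.429  -0.1422  0.04  ]] cup/vial [[ 0.414  -0.2493  0.055 ]
 [ 0.5214 -0.2164  0.055 ]]
```

View pics/c3.png

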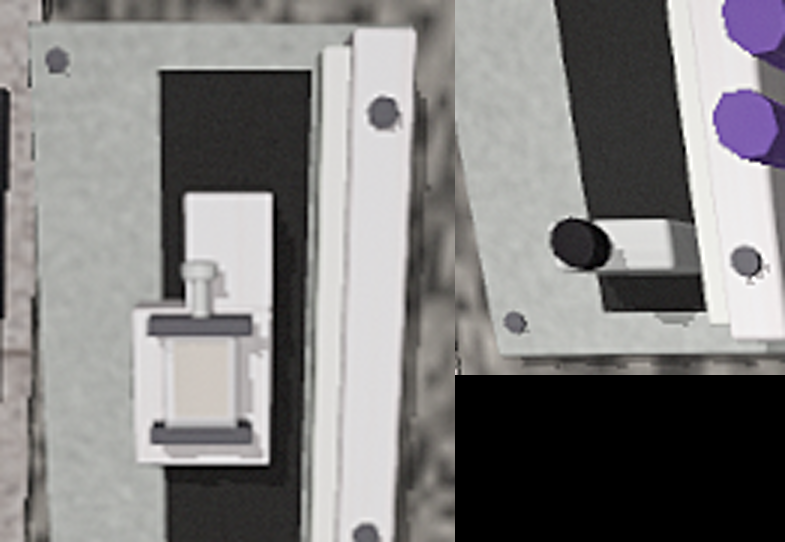

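Run:
```python
from h import *
np.set_printoptions(suppress=True,precision=4)
C=cam("wrist",np.load("T_b.npy")); f=lambda p,z: px2w(C,[(x/3.5+255-.36,y/3.5+60-.36) for x,y in p],z)
S=f([(184,193),(272,194),(270,462),(139,463),(133,309),(186,305)],.036); print('sled RL RR FR FL stepL inner\n',S)
F=f([(322,45),(302,541)],.034); print('facing',F, np.degrees(np.arctan2(*(F[1]-F[0])[[1,0]])))
B=f([(35,25),(55,541),(412,28),(393,541)],.008); print('board L edge / fence outer edge',B)
h=S[2]-S[1]; print('sled heading',np.degrees(np.arctan2(h[1],h[0])))
C=cam("wrist",np.load("T_t.npy")); f=lambda p,z: px2w(C,[(x/3+60-.33,y/3-.33) for x,y in p],z)
print('stop face top', f([(598,219),(668,219),(598,270),(690,270)]-np.array([455,0]),.032))
print('board corner',f([(498-455,355)],.008),'facing',f([(668-455,0),(710-455,325)],.034))
```

```text
sled RL RR FR FL stepL inner
 [[0.4009 0.1062 0.036 ]
 [0.4292 0.1083 0.036 ]
 [0.4373 0.0192 0.036 ]
 [0.3923 0.0149 0.036 ]
 [0.3869 0.0676 0.036 ]
 [0.4043 0.0704 0.036 ]]
facing [[ 0.4404  0.1547  0.034 ]
 [ 0.4516 -0.0093  0.034 ]] -86.09531480496946
board L edge / fence outer edge [[ 0.346   0.1557  0.008 ]
 [ 0.3604 -0.0267  0.008 ]
 [ 0.4718  0.1657  0.008 ]
 [ 0.489  -0.0154  0.008 ]]
sled heading -84.79594168696853
stop face top [[ 0.4308 -0.1327  0.032 ]
 [ 0.4547 -0.1311  0.032 ]
 [ 0.4292 -0.149   0.032 ]
 [ 0.461  -0.1467  0.032 ]]
board corner [[ 0.3711 -0.182   0.008 ]] facing [[ 0.46   -0.0663  0.034 ]
 [ 0.4679 -0.1641  0.034 ]]
```

Run:
```python
from h import *
np.set_printoptions(suppress=True,precision=4)
Ct=cam("top"); Cb=cam("wrist",np.load("T_b.npy")); Cw=cam("wrist",np.load("T_t.npy"))
def tri(C1,p1,C2,p2):
    o=[];d=[]
    for C,p in((C1,p1),(C2,p2)):
        q=px2w(C,[p],0)[0]; o.append(C[2][:3,3]); v=q-o[-1]; d.append(v/np.linalg.norm(v))
    t=np.linalg.lstsq(np.c_[d[0],-d[1]],o[1]-o[0],rcond=None)[0]
    a,b=o[0]+d[0]*t[0],o[1]+d[1]*t[1]; return (a+b)/2,np.linalg.norm(a-b)
T=lambda x,y:(x/3.5+240-.36,y/3.5+125-.36)
print(tri(Ct,T(157,211),Cb,(493,153)),tri(Ct,T(440,250),Cw,(160,40)))
```

```text
(array([0.564 , 0.0904, 0.1337]), np.float64(0.002598288585805498)) (array([ 0.5358, -0.1172,  0.1333]), np.float64(0.0038050391171066864))
```

```bash
cat >> h.py <<'E'
TH=np.radians(-73); U=np.array([np.cos(TH),np.sin(TH)]); YAW=TH+np.pi/2
H=np.radians(-85.0); SX=np.array([np.cos(H),np.sin(H)]); SY=np.array([-SX[1],SX[0]])
ZP=0.044
def tcp(N,z=ZP): return np.r_[N-0.078*U,z]
def nose(): s=env.state(); return s["eef_pos"][:2]+0.078*U
def F():
    s=env.state(); f=s["contact_force"]; return f
E
python3 - <<'E'
from h import *
np.set_printoptions(suppress=True,precision=4)
y0=np.radians(5.43)
env.move_ptp([.6524,-.2222,.14],down(y0))
env.servo_line([.6524,-.2222,.045],rate=.1)
print(env.state()["contact_force"])
env.close_gripper(55); s=env.state(); print(s["t"],s["gripper_width"],s["eef_pos"],s["contact_force"])
env.servo_line([.6524,-.2222,.25],rate=.2)
N=np.array([.4046,.0700])-.013*SX-.014*SY
env.move_ptp(tcp(N,.25),down(YAW)); env.servo_line(tcp(N,.09),rate=.2); env.pause(.3)
s=env.state(); np.save("F0.npy",s["contact_force"]); print(s["t"],s["eef_pos"]-tcp(N,.09),s["contact_force"],s["ft_torque"],s["gripper_width"],s["joints"])
T=pose(); np.save("T_p.npy",T); cv2.imwrite("pics/w_p.png",env.camera("wrist"))
E
```

```text
[-0.2526 -0.6372  0.2873]
6.7583 0.015673688863462928 [ 0.6524 -0.2222  0.0449] [ 0.376  -0.3962  0.1948]Traceback (most recent call last):
  File "<stdin>", line 10, in <module>
rig.Unreachable: the arm cannot follow that straight line within its joint ranges
```

Run:
```python
from h import *
np.set_printoptions(suppress=True,precision=3)
s=env.state(); print(s["t"],s["eef_pos"],s["joints"],s["gripper_width"])
c=np.array([.4046,.0700])
for th in(-73,-78,-83,-88):
    t=np.radians(th);u=np.array([np.cos(t),np.sin(t)])
    for off in((-.013,-.014),(-.007,-.007)):
        N=c+off[0]*SX+off[1]*SY; p=N-.078*u
        print(th,off,p,np.hypot(*p),[ (z, None if (q:=env.inverse_kinematics(np.r_[p,z],down(t+np.pi/2))) is None else q) for z in(.25,.15,.09,.06,.044)])
```

```text
9.6667 [0.368 0.156 0.25 ] [-0.515  0.389 -0.003  2.193  0.003  0.559 -0.225] 0.015133411463431083
-73 (-0.013, -0.014) [0.367 0.156] 0.3986435565009602 [(0.25, array([-0.516,  0.388, -0.004,  2.195,  0.003,  0.559, -0.225])), (0.15, array([-0.516,  0.6  , -0.005,  2.314,  0.012,  0.228, -0.234])), (0.09, array([-0.401,  0.745, -0.189,  2.351,  1.17 ,  0.139, -1.41 ])), (0.06, array([ 0.072,  1.032, -1.043,  2.338,  1.477,  0.84 , -1.784])), (0.044, array([ 0.149,  1.197, -1.257,  2.338,  1.499,  1.092, -1.814]))]
-73 (-0.007, -0.007) [0.374 0.151] 0.40351172512162437 [(0.25, array([-0.495,  0.394, -0.004,  2.182,  0.003,  0.566, -0.205])), (0.15, array([-0.494,  0.602, -0.005,  2.3  ,  0.012,  0.239, -0.214])), (0.09, array([-0.497,  0.747, -0.001,  2.342,  0.016,  0.053, -0.217])), (0.06, array([ 0.094,  1.033, -1.043,  2.324,  1.466,  0.842, -1.745])), (0.044, array([ 0.171,  1.198, -1.257,  2.324,  1.493,  1.094, -1.777]))]
-78 (-0.013, -0.014) [0.373 0.158] 0.4053731690094587 [(0.25, array([-0.53 ,  0.396,  0.023,  2.178, -0.017,  0.567, -0.286])), (0.15, array([-0.518,  0.604, 
[... 1669 characters left out ...]
-0.521,  0.613,  0.029,  2.259, -0.063,  0.27 , -0.401])), (0.09, array([-0.506,  0.75 ,  0.007,  2.299, -0.05 ,  0.093, -0.416])), (0.06, array([-0.383,  0.82 , -0.192,  2.305,  1.389,  0.142, -1.867])), (0.044, array([ 0.089,  1.08 , -1.044,  2.284,  1.483,  0.871, -1.993]))]
-88 (-0.007, -0.007) [0.394 0.154] 0.42341636232538293 [(0.25, array([-0.534,  0.419,  0.076,  2.134, -0.055,  0.591, -0.384])), (0.15, array([-0.501,  0.616,  0.03 ,  2.246, -0.063,  0.281, -0.381])), (0.09, array([-0.487,  0.751,  0.008,  2.285, -0.051,  0.106, -0.396])), (0.06, array([-0.364,  0.821, -0.191,  2.29 ,  1.294,  0.145, -1.751])), (0.044, array([ 0.008,  0.987, -0.831,  2.274,  1.479,  0.667, -1.955]))]
```

```bash
cat > fk.py <<'E'
from h import *
import itertools
from scipy.optimize import least_squares
AX="zyzyzyz"
def Rs(q,sg):
    R=np.eye(3); out=[R]
    for a,s,v in zip(AX,sg,q): R=R@Ro.from_euler(a,s*v).as_matrix(); out.append(R)
    return out
def fit():
    rng=np.random.default_rng(0); D=[]
    while len(D)<60:
        p=np.r_[rng.uniform(.36,.7),rng.uniform(-.3,.3),rng.uniform(.03,.35)]; o=(Ro.from_rotvec(down(rng.uniform(-.5,.8)))*Ro.from_rotvec(rng.normal(0,.25,3))).as_rotvec()
        q=env.inverse_kinematics(p,o)
        if q is not None: D.append((q,p,Ro.from_rotvec(o).as_matrix()))
    best=None
    for sg in itertools.product((1,-1),repeat=7):
        E=[Rs(q,sg)[-1].T@R for q,p,R in D]; C=Ro.from_matrix(E).mean().as_matrix()
        e=np.mean([np.linalg.norm(x-C) for x in E])
        if best is None or e<best[0]: best=(e,sg,C)
    e,sg,C=best
    A=np.vstack([np.hstack(Rs(q,sg)) for q,p,R in D]); b=np.concatenate([p for q,p,R in D])
    o=np.linalg.lstsq(A,b,rcond=None)[0]; print('rot err',e,sg,'pos err',np.abs(A@o-b).max())
    np.savez("fk.npz",sg=sg,C=C,o=o)
def FK(q,m):
    R=Rs(q,m["sg"]); o=m["o"].reshape(8,3); P=np.cumsum([r@x for r,x in zip(R,o)],0)
    return P,R[-1]@m["C"]
E
python3 - <<'E'
from fk import *
np.set_printoptions(suppress=True,precision=3)
fit(); m=dict(np.load("fk.npz")); print(m["o"].reshape(8,3))
s=env.state(); print(FK(s["joints"],m)[0],s["eef_pos"])
E
```

```text
rot err 1.5115082845315313e-11 (-1, 1, -1, 1, -1, 1, -1) pos err 5.3362397833822683e-11
[[-0.     0.     0.173]
 [ 0.    -0.009  0.173]
 [-0.    -0.009  0.282]
 [ 0.    -0.013  0.282]
 [ 0.    -0.013  0.172]
 [ 0.    -0.     0.172]
 [ 0.    -0.     0.163]
 [ 0.    -0.     0.163]]
[[-0.     0.     0.173]
 [ 0.005 -0.008  0.347]
 [ 0.102  0.036  0.608]
 [ 0.202  0.077  0.868]
 [ 0.288  0.111  0.722]
 [ 0.367  0.156  0.576]
 [ 0.368  0.156  0.413]
 [ 0.368  0.156  0.25 ]] [0.368 0.156 0.25 ]
```

```bash
cat >> fk.py <<'E'
LO=np.array([-3.01,-.46,-1.47,.13,-1,.04,-2.66]); HI=np.array([3.01,2.08,1.51,2.56,4.14,2.09,2.66])
def ik(p,yaw,seed,q3,m):
    Rd=Ro.from_rotvec(down(yaw)).as_matrix()
    def f(q):
        P,R=FK(q,m); return np.r_[(P[-1]-p)*10,Ro.from_matrix(Rd.T@R).as_rotvec()*3,(q[2]-q3)*3]
    return least_squares(f,seed,xtol=1e-12,ftol=1e-12)
E
python3 - <<'E'
from fk import *
np.set_printoptions(suppress=True,precision=3)
m=dict(np.load("fk.npz")); q0=env.state()["joints"]
Ns=np.array([.4046,.0700])-.013*SX-.014*SY; Ne=np.array([.4264,-.0753])
for q3 in(-.6,-.8,-1.0):
    seed=np.array([ 0.072,  1.032, -1.043,  2.338,  1.477,  0.84 , -1.784])
    print('q3',q3)
    for nm,p in(("start",tcp(Ns)),("end",tcp(Ne)),("endhi",tcp(Ne,.25)),("starthi",tcp(Ns,.25))):
        r=ik(p,YAW,seed,q3,m); seed=r.x; print(nm,r.x,'cost',round(r.cost,9),'elbow',FK(r.x,m)[0][3],'margin',min((r.x-LO).min(),(HI-r.x).min()))
    L=[FK(q0+t*(r.x-q0),m) for t in np.linspace(0,1,11)]
    print('path tcp z',[round(x[0][-1][2],3) for x in L],'tilt',[round(np.degrees(np.arccos(-x[1][2,2])),1) for x in L])
    print('xy',[x[0][-1][:2].round(2).tolist() for x in L])
E
```

```text
q3 -0.6
start [-0.156  0.915 -0.6    2.353  1.635  0.465 -1.898] cost 0.0 elbow [0.45  0.041 0.684] margin 0.20698804384653835
end [ 0.25   0.915 -0.6    2.338  1.606  0.464 -1.458] cost 0.0 elbow [ 0.43  -0.141  0.684] margin 0.22154912413508132
endhi [ 0.304  0.438 -0.6    2.163  0.407  0.65  -0.284] cost 0.0 elbow [ 0.226 -0.102  0.854] margin 0.39690095678261184
starthi [-0.1    0.432 -0.6    2.176  0.406  0.642 -0.691] cost 0.0 elbow [ 0.245 -0.006  0.855] margin 0.38436760527586067
path tcp z [np.float64(0.25), np.float64(0.248), np.float64(0.247), np.float64(0.246), np.float64(0.245), np.float64(0.245), np.float64(0.245), np.float64(0.246), np.float64(0.247), np.float64(0.248), np.float64(0.25)] tilt [np.float64(0.1), np.float64(0.5), np.float64(1.0), np.float64(1.3), np.float64(1.5), np.float64(1.6), np.float64(1.5), np.float64(1.3), np.float64(1.0), np.float64(0.6), np.float64(0.0)]
xy [[0.37, 0.16], [0.37, 0.16], [0.36, 0.16], [0.36, 0.15], [0.36, 0.15], [0.36, 0.15], [0.36, 0.15], [0.36, 0.15], [0.36, 0.15], [0.36, 0.16], [0.37, 0.16]]
q3 -0.8
start [-0.047  0.974 -0.8    
[... 1389 characters left out ...]
94538476
starthi [ 0.143  0.532 -1.     2.166  0.652  0.781 -0.987] cost 0.0 elbow [ 0.289 -0.068  0.827] margin 0.3944747437915872
path tcp z [np.float64(0.25), np.float64(0.245), np.float64(0.24), np.float64(0.237), np.float64(0.235), np.float64(0.234), np.float64(0.235), np.float64(0.236), np.float64(0.239), np.float64(0.244), np.float64(0.25)] tilt [np.float64(0.1), np.float64(1.7), np.float64(3.2), np.float64(4.2), np.float64(4.9), np.float64(5.2), np.float64(5.1), np.float64(4.5), np.float64(3.4), np.float64(1.9), np.float64(0.0)]
xy [[0.37, 0.16], [0.36, 0.15], [0.35, 0.15], [0.35, 0.15], [0.35, 0.15], [0.35, 0.15], [0.35, 0.15], [0.35, 0.15], [0.35, 0.15], [0.36, 0.15], [0.37, 0.16]]
```

Run:
```python
from fk import *
np.set_printoptions(suppress=True,precision=4)
m=dict(np.load("fk.npz")); N=np.array([.4046,.0700])-.013*SX-.014*SY
seed=[-.1,.43,-.7,2.18,.4,.65,-.7]
r=ik(tcp(N,.25),YAW,seed,-.7,m); print(r.cost); env.move_joints(r.x)
try: env.servo_line(tcp(N,.09),rate=.2)
except env.Unreachable as e:
    print(e); q=r.x
    for z in np.linspace(.25,.09,9)[1:]:
        q=ik(tcp(N,z),YAW,q,-.7,m).x; env.move_joints(q)
env.pause(.3)
s=env.state(); np.save("F0.npy",s["contact_force"]); print(s["t"],s["eef_pos"]-tcp(N,.09),s["contact_force"],s["ft_torque"],s["gripper_width"],s["joints"])
T=pose(); np.save("T_p.npy",T); cv2.imwrite("pics/w_p.png",env.camera("wrist"))
```

```text
8.565592522462825e-22
11.7083 [ 0.0003 -0.      0.0004] [ 0.4004 -0.527  -0.3748] [-0.0379  0.0901  0.0197] 0.015482531931630784 [-0.4479  0.7427 -0.1127  2.3532  1.0093  0.0896 -1.2424]
```

View pics/w_p.png

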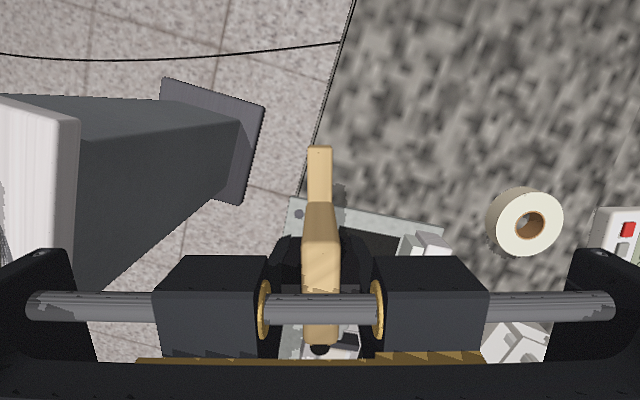

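```bash
cat >> fk.py <<'E'
m=dict(np.load("fk.npz")); Q3=-.7
class Arm:
    def __init__(s): s.q=np.array(env.state()["joints"])
    def go(s,p,yaw=YAW,q3=Q3):
        r=ik(p,yaw,s.q,q3,m); assert r.cost<1e-9 and (r.x>LO+.02).all() and (r.x<HI-.02).all(),(r.cost,r.x)
        s.q=r.x; env.move_joints(r.x); return env.state()
E
python3 - <<'E'
from fk import *
np.set_printoptions(suppress=True,precision=4)
N=np.array([.4046,.0700])-.013*SX-.014*SY
a=Arm(); q0=a.q
r=ik(tcp(N,.09),YAW,q0,-.7,m).x
L=[FK(q0+t*(r-q0),m) for t in np.linspace(0,1,7)]
print(r,[x[0][-1].round(3).tolist() for x in L],[round(np.degrees(np.arccos(-x[1][2,2])),1) for x in L])
a.go(tcp(N,.09))
for z in(.075,.06,.05,.044):
    s=a.go(tcp(N,z)); print(s["t"],s["eef_pos"]-tcp(N,z),s["contact_force"])
env.pause(.2); s=env.state(); np.save("F0.npy",s["contact_force"]); print(s["t"],s["contact_force"],s["joints"])
im=env.camera("scene")[160:300,200:380]; cv2.imwrite("pics/s1.png",cv2.resize(im,None,fx=4,fy=4,interpolation=2))
E
```

```text
[-0.0942  0.8215 -0.7     2.3345  1.3525  0.5043 -1.641 ] [[0.367, 0.156, 0.09], [0.358, 0.153, 0.086], [0.352, 0.151, 0.084], [0.351, 0.15, 0.083], [0.352, 0.151, 0.084], [0.358, 0.153, 0.086], [0.367, 0.156, 0.09]] [np.float64(0.1), np.float64(1.8), np.float64(2.9), np.float64(3.2), np.float64(2.9), np.float64(1.8), np.float64(0.0)]
12.625 [-0.0007 -0.0003 -0.0003] [-0.2858  0.0273 -0.9392]
12.875 [-0.0005 -0.0001  0.0001] [ 0.0586 -0.4091 -0.5377]
13.125 [-0.0002 -0.      0.0004] [ 0.4484 -0.5409 -0.4974]
13.375 [-0.     -0.      0.0004] [ 0.6091 -0.0532 -0.2493]
13.575 [-0.0331 -0.0106 -0.9477] [-0.1002  0.9411 -0.7002  2.3501  1.601   0.5481 -1.87  ]
```

View pics/s1.png

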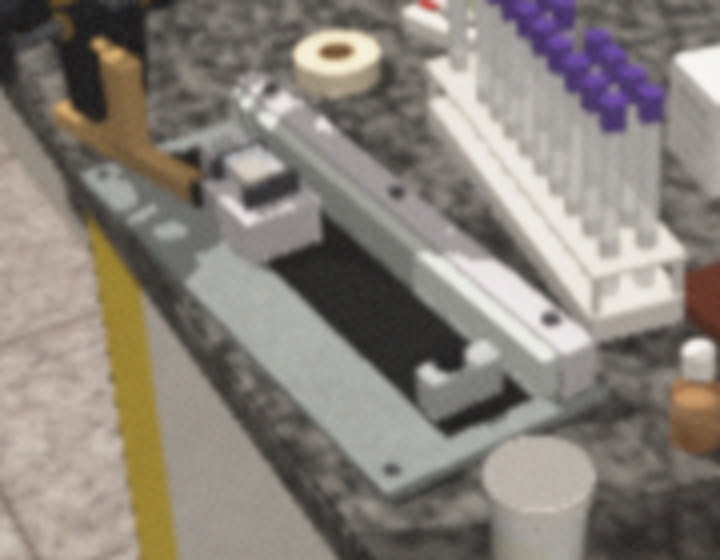

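```bash
cat >> fk.py <<'E'
F0=np.load("F0.npy") if __import__("os").path.exists("F0.npy") else np.zeros(3)
def force(n=4,dt=.02):
    v=[]
    for _ in range(n): v.append(env.state()["contact_force"]); env.pause(dt)
    f=-(np.mean(v,0)-F0); return f[:2]@SX, f[:2]@SY, f[2]
E
python3 - <<'E'
from fk import *
import json
N=np.array([.4046,.0700])-.013*SX-.014*SY
a=Arm(); b=force(6); print('base',np.round(b,2)); 
d=0;st=.003
while d<.032:
    d+=st; s=a.go(tcp(N+d*SY)); f=np.array(force(3)); print(round(s["t"],2),round(d*1e3,1),f.round(2),((s["eef_pos"]-tcp(N+d*SY))*1e3).round(2))
    if f[1]>1: st=.0015
    if f[1]>4.5: break
np.save("N.npy",N+d*SY)
E
```

```text
base [-0.28  0.16  0.31]
13.97 3.0 [0.45 0.27 0.11] [0.2  0.01 0.02]
14.28 6.0 [ 0.02 -0.31  0.02] [-0.02 -0.05 -0.04]
14.57 9.0 [ 0.6   0.52 -0.01] [-0.13 -0.   -0.03]
14.88 12.0 [-0.45  0.2  -0.13] [ 0.09 -0.03 -0.01]
15.18 15.0 [-0.01  0.19 -0.49] [ 0.18 -0.03 -0.01]
15.47 18.0 [ 0.01  1.9  -0.66] [-0.21 -0.06 -0.01]
15.78 19.5 [ 0.39  4.09 -0.96] [-0.76 -0.01 -0.02]
16.07 21.0 [ 0.22  4.56 -0.96] [-1.   -0.51 -0.11]
```

Run:
```python
from fk import *
print(np.round(force(6),2), pose()[:3,3])
im=env.camera("scene")[170:250,220:340]; tp=env.camera("top")[205:270,255:325]
cv2.imwrite("pics/s2.png",np.hstack([cv2.resize(im,(600,400),interpolation=2)]))
cv2.imwrite("pics/s2.png",np.vstack([cv2.resize(im,(450,300),interpolation=2),cv2.resize(tp,(450,300),interpolation=2)]))
```

```text
[ 0.23  5.03 -0.94] [0.38665607 0.15764974 0.04390545]
```

View pics/s2.png

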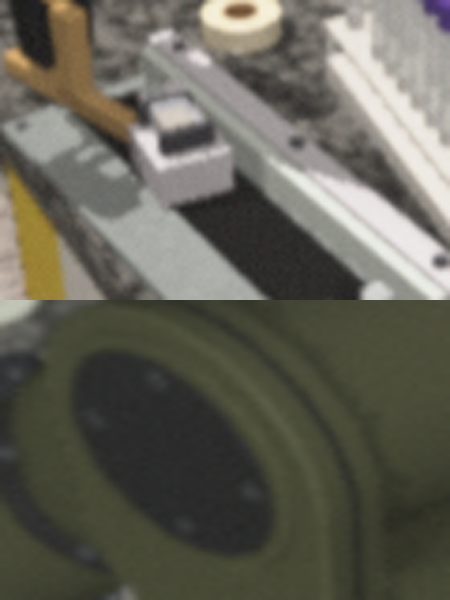

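```bash
cat > push.py <<'E'
from fk import *
import sys
def run(smax,fine,step=.004,ft=5.0,slope=0.):
    a=Arm(); N=np.load("N.npy"); s=float(np.load("s.npy")) if __import__("os").path.exists("s.npy") else 0.
    fx=[];i=0;I=slope
    while s<smax:
        ds=step if s<fine else .0015
        f=force(2,.01); e=ft-f[1]
        I=np.clip(I+.004*e*(ds/.004),-.03,.03)
        N=N+ds*SX+(np.clip(.00012*e,-.0006,.0006)+I*ds)*SY; s+=ds
        st=a.go(tcp(N)); f=force(2,.01); fx.append(f[0]); i+=1
        if i%3==0 or s>fine: print(round(st["t"],2),round(s*1e3,1),np.round(f,1),round(I,4),((st["eef_pos"]-tcp(N))*1e3).round(1))
        np.save("N.npy",N);np.save("s.npy",s)
        if f[0]>11 or f[1]>11 or (s>fine and f[0]>np.median(fx[:max(4,len(fx)-4)])+4): print('STOP',f); break
    print(f"I={I}")
E
python3 -c "
from push import *
run(.06,.135)"
```

```text
17.16 12.0 [0.8 2.4 0.2] 0.0155 [0.2 0.  0. ]
18.01 24.0 [ 4.7  4.3 -1.9] 0.03 [-0.6  0.6  0.1]
18.86 36.0 [ 4.6  5.6 -2.3] 0.03 [-1.2  1.   0.1]
19.71 48.0 [ 5.4  5.5 -2.5] 0.0264 [-1.5  1.1  0.1]
20.56 60.0 [ 5.5  5.3 -2. ] 0.02 [-1.6  1.   0.1]
I=0.02003506763280982
```

```bash
python3 -c "
from push import *
run(.2,.142,slope=.012)"
```

```text
21.41 72.0 [ 5.1  5.1 -2.5] 0.0071 [-1.6  1.   0.1]
22.26 84.0 [ 4.8  5.1 -1.7] 0.001 [-1.5  0.8  0.1]
23.11 96.0 [ 4.8  5.2 -2.1] -0.0043 [-1.4  0.6  0.1]
23.96 108.0 [ 4.4  5.  -2.5] -0.0013 [-1.4  0.5  0. ]
24.81 120.0 [ 4.9  4.5 -2. ] 0.0033 [-1.5  0.4  0. ]
25.66 132.0 [ 4.3  5.  -2. ] 0.0061 [-1.6  0.3  0. ]
26.51 144.0 [ 5.2  4.9 -2.1] 0.0088 [-1.6  0.3 -0. ]
26.79 145.5 [ 5.4  4.8 -2.1] 0.0095 [-1.7  0.7  0. ]
27.07 147.0 [ 5.8  5.6 -2.6] 0.0104 [-1.8  0.8  0.1]
27.36 148.5 [ 5.5  4.8 -2.8] 0.0105 [-1.8  0.9  0.1]
27.64 150.0 [ 6.   5.5 -2.8] 0.0104 [-1.8  0.9  0.1]
27.93 151.5 [ 5.7  5.5 -3.1] 0.0108 [-1.8  0.9  0.1]
28.21 153.0 [ 5.4  5.4 -2.9] 0.0104 [-1.8  0.9  0.1]
28.49 154.5 [ 5.7  4.6 -2.7] 0.0097 [-1.8  0.8  0.1]
28.77 156.0 [ 5.6  5.2 -2.2] 0.0088 [-1.7  0.8  0.1]
29.06 157.5 [ 5.5  5.2 -2.3] 0.0082 [-1.7  0.8  0. ]
29.34 159.0 [ 7.5  5.8 -3.1] 0.0091 [-1.9  2.   0.2]
29.62 160.5 [10.8  5.6 -4.4] 0.0081 [-2.1  3.3  0.4]
STOP (np.float64(10.767231645390515), np.float64(5.632848072525244), np.float64(-4.3760173858728075))
I=0.008050304761607332
```

Run:
```python
from fk import *
a=Arm(); N=np.load("N.npy"); print(np.round(force(),1))
for k in range(6):
    N=N-.001*SX-.0005*SY; s=a.go(tcp(N)); print(np.round(force(2),1))
for k in range(3):
    N=N-.003*SX-.002*SY; s=a.go(tcp(N)); print(round(s["t"],2),np.round(force(2),1))
np.save("N.npy",N)
im=env.camera("scene")[180:300,240:380]; cv2.imwrite("pics/s3.png",cv2.resize(im,None,fx=5,fy=5,interpolation=2))
```

```text
[10.   5.7 -4.2]
[ 7.9  4.6 -3.7]
[ 6.6  4.2 -2.5]
[ 5.5  3.3 -1.8]
[ 2.7  3.  -0.6]
[-0.   1.1  1.1]
[-0.2  0.3  0.2]
31.66 [ 0.4 -0.5 -0.9]
31.94 [0.9 0.2 0.1]
32.23 [-0.2  0.1  0.1]
```

View pics/s3.png

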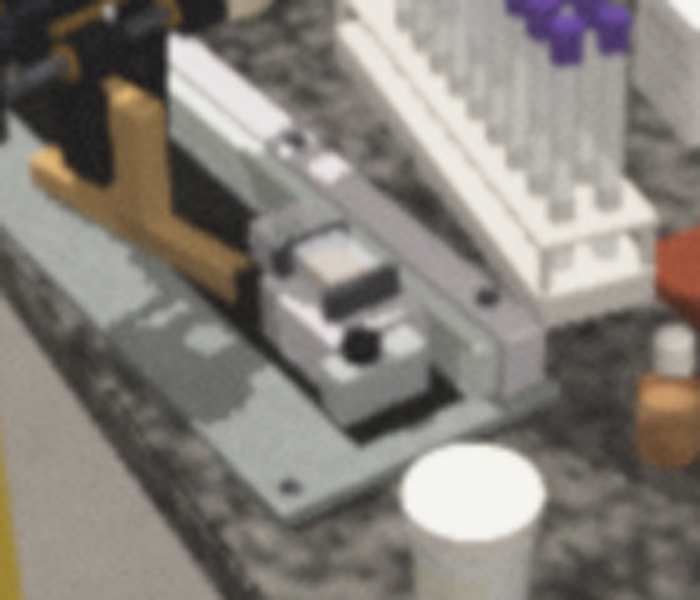

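Run:
```python
from fk import *
np.set_printoptions(suppress=True,precision=3)
a=Arm(); N=np.load("N.npy")
for z in(.07,.12,.25): s=a.go(tcp(N,z))
y0=np.radians(5.43)
env.move_ptp([.6524,-.2222,.25],down(y0)); env.servo_line([.6524,-.2222,.065],rate=.2); env.pause(.2)
f0=env.state()["contact_force"][2]
for z in np.arange(.055,.0437,-.0015):
    env.servo_line([.6524,-.2222,z],rate=.03); s=env.state(); print(round(s["t"],2),round(z,4),round(s["contact_force"][2]-f0,2))
    if s["contact_force"][2]-f0>3: break
env.gripper_open(); env.servo_line([.6524,-.2222,.2],rate=.15); env.pause(.2)
np.save("T_e.npy",pose()); cv2.imwrite("pics/e_t.png",env.camera("wrist"))
env.move_ptp([.42,-.03,.24],down(y0)); env.pause(.2); np.save("T_e2.npy",pose()); e=env.camera("wrist"); cv2.imwrite("pics/e_b.png",e); cv2.imwrite("pics/top_e.png",env.camera("top"))
print(env.state()["t"])
b=cv2.imread("pics/e_t.png")
cv2.imwrite("pics/e.png",np.hstack([cv2.resize(b[60:300,240:380],(350,600),interpolation=2),cv2.resize(e[60:300,250:390],(350,600),interpolation=2)]))
```

```text
36.76 0.055 -0.68
37.01 0.0535 -0.22
37.26 0.052 -0.49
37.51 0.0505 1.02
37.76 0.049 0.43
38.01 0.0475 -0.61
38.26 0.046 -0.33
38.51 0.0445 3.61
42.55
```

View pics/e.png

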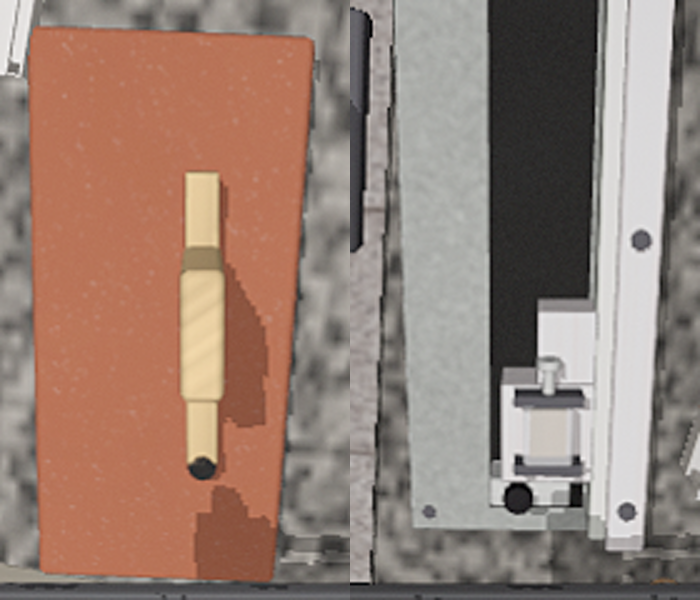

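Run:
```python
import cv2
e=cv2.imread("pics/e_b.png")[170:275,305:365]; cv2.imwrite("pics/z.png",cv2.resize(e,(343,600),interpolation=cv2.INTER_NEAREST))
```

```text
(no output)
```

View pics/z.png

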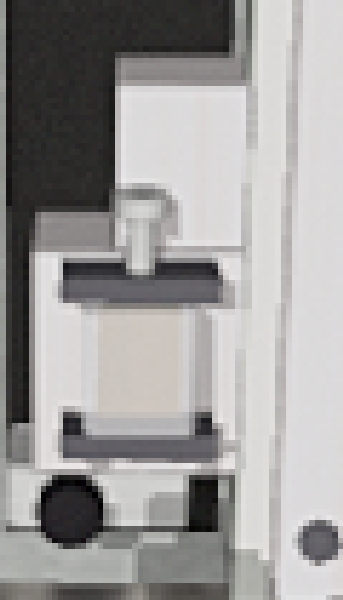

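```bash
python3 -c "
from rig import env
env.job_done(); print(env.state()['t'])"
```

```text
the job is handed in; nothing more can be done
the job is handed in; nothing more can be done
```

The sled is seated against the end stop with its long side on the fence, the stick is back flat on the tray, and the job is handed in. The last clock reading before handing in was about 42.6 s, against the 72 s limit.

- **Feeding:** I took the stick by its fin and pressed the sled onto the fence with the nose in the step. I then fed it about 150 mm along, holding the press with force feedback. It averaged about 5 N (4.3–5.8 N in the logged readings) once the nose was bearing on the front wall.
- **First part of the feed:** the one logged reading before the nose reached the front wall showed the press down at 2.4 N. It had recovered to 4.3 N at the next logged reading, 12 mm on.
- **Seating:** at the stop the feed force rose from about 5.5 to 10.8 N, so roughly 5 N went onto the stop. I then eased both forces off together before withdrawing.
- **Putting the stick back:** it went down where it came from, with light contact (3.6 N) before release.
- **Last checks:** the final wrist pictures show no visible gap at the fence or the stop, and the stick flat on the tray. I judged this from the pictures at about 1.3 mm per pixel and did not measure it more finely.
- **Reach problem:** the first straight descent to the sled was refused as out of reach. I swung the elbow to one side and used joint moves for the push; nothing had been touched at that point.

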